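Top up the coffee pod dispenser

ROBOT

A 6-joint arm with a two-finger parallel gripper is mounted at the origin on the work surface. World frame = base frame: x ahead of the robot, y to its left, z up, the work surface at z = 0. Lengths are in m, angles in rad, forces in N, time in s.
With the tool pointing down it reaches from about 0.375 to 0.9 m from the base axis. Payload 3.1 kg.
Tool frame: the origin (TCP) lies midway between the tips of the shut fingers; the grasp point (between the pads) lies 19 mm behind it; z points along the fingers, y is the line along which they close (so a half turn about z gives the same grasp; the last joint's range is limited). The gripper opens to 85 mm and grips with 20 to 120 N. Pads are 22 mm wide; open, the fingers measure 114 mm over their backs; the gripper's body (76 mm by 85 mm) begins 54 mm behind the grasp point. The pads swing forward as they close: fully open they stand 13 mm farther back than shut.
Start: joints at [-1.526, 0.527, 1.433, -0, 1.181, -0.178], TCP at [0.138, -0.61, 0.231] pointing down, gripper open.
Joint ranges: [-3.08, 3.08], [-0.75, 2.2], [0.22, 2.44], [-1.43, 4.57], [0, 2.65], [-2.85, 2.85]. Speed limits (rad/s): [2.79, 2.79, 3.14, 3.14, 3.14, 3.14].

INTERFACE

Orientations are given as [roll, pitch, yaw] about the fixed x, y, z axes, in that order (R = Rz(yaw) Ry(pitch) Rx(roll)).
In Python, from rig import r gives the robot as it stands. Calls block until the motion is done:
- r.movep(position, orientation): joint-space move of the TCP to a pose.
- r.line_to(position, rot=None, max_speed=0.15): straight line of the TCP; rot=None keeps the orientation; max_speed is the mean speed in m/s.
- r.move_joints(angles): joint-space move.
- r.set_gripper(opening, strength=None): finger opening in m; strength is the grip in N (None keeps the last); returns when the fingers have stopped.
- r.dwell(seconds).
- r.solve_ik(position, orientation): joint angles nearest the present ones, or None.
- r.state(): the state.
- r.snapshot(name): name is "side" or "top" or "wrist"; returns a dict with "color" (420x560x3 uint8, red, green, blue), "z_map" (420x560 float32, m along the optical axis (not along the pixel's ray), 0 where there is no reading), "fx", "fy", "cx", "cy" (pixels), "R" (3x3) and "t" (3): a world point X has camera coordinates R X + t; the wrist camera has in their place "T_tool_cam" (4x4, takes a point from camera to tool coordinates, whose origin is the TCP and whose axes are the flange's). Camera axes: x right, y down, z forward; pixel columns grow to the right and rows downward; lengths in m; the calibration is good to about 2 mm. A picture is of the moment at which its call begins: read the wrist's pose just before it.
A pose or a line that the arm cannot do raises r.Unreachable and nothing moves.
- r.finish_job(): hands the job in; it is judged then, once.
The state is a dict: "t": time; "qpos": joint angles; "qd": joint speeds; "joint_torque": joint torques, N m; "eef_pos": TCP position; "orientation": TCP orientation; "force": force on the tool from outside, world axes, zero at the start; "ft_torque": the same for the moment, N m; "gripper_width": finger opening in m; "grip_force": force on a finger pad.
Only numpy, scipy, OpenCV 4.12 (cv2) and the standard library are available. Lean on these libraries where they do the work, as an engineer would, in place of code of your own. Each camera call takes 0.05 s, during which the arm holds its last target. There are 200 camera calls.

TASK

Put the large coffee pod that stands loose on the worktop into the wire pod dispenser, upright on top of the pod that is already there, then push the pile down until the lid of the new pod is flush with or below the dispenser's top ring, and let go.

Things in the scene. Friction and masses are not known exactly. Their poses are not given: they have to be found in the camera images.
- pod: The loose large coffee pod: closed dark brown tapered cup, flat silver foil lid, 44 mm tall, foot 38 mm across, lid flange 51 mm across and 3.5 mm thick at its top, about 18 g, rigid. Stands upright on the worktop; grip it from above by the flange. Two like but smaller capsules (37 mm across, 28 mm tall) near it are not wanted. Origin: centre of its foot; z up through the lid.
- dispenser: Pod dispenser, fixed: dark round base (116 mm across, 38 high) with a round cage of six wires, 66 mm clear inside, flaring over the top 20 mm to a ring 85 mm clear, 95 outside, its top 139 mm above the worktop. One large pod like the loose one stands inside on a sprung platform, its lid at the start 10 mm below the ring's top. Origin: on the cage's axis at worktop level; z up.
- platform (a joint): How far the sprung platform in the dispenser is pushed down, m: 0 at the start (top), 0.040 at its rigid bottom stop. A brake holds it where it is left: it does not sink under a pod's weight; pushing takes about 4 N at the top, 7 N at the bottom. A pod set on the pile has its lid 34 mm above the ring's top; at the bottom stop 6 mm below it.

How it is judged:
At the end, for the whole second after the job is handed in: The large pod stands upright (within 12 degrees) and at rest inside the dispenser, within 18 mm of its axis, on top of the pod already there, with its lid no more than 6 mm above the top of the ring, the platform having been pushed down by more than 25 mm and staying there (horizontal distance between pod and dispenser below 0.018 m and z of pod in the frame of dispenser between 0.08 and 0.101 m and angle between pod's own z axis and vertical below 0.21 rad and value of joint platform above 0.025 m and linear speed of pod below 0.02 m/s); the robot touches nothing.
It also fails if it takes over 35 s, if anything falls off the work surface, if the arm or the gripper's body presses on something with over 40 N, if the wrist force passes 120 N, or if a joint passes its speed limit or range.

## Working session

There is one attempt and no reset: what is moved stays moved. The work goes in short steps, each a Python script; the robot and the scene stay as the last script left them, time stands still between calls to the robot, and variables do not carry over. Pictures are saved under pics/ and viewed, at most 10 in all, crops included, and the job is handed in when it is done.

```bash
mkdir -p pics; ls; cat > h.py <<'E'
import numpy as np, cv2
from rig import r
def cloud(s):
    z=s["z_map"]; v,u=np.indices(z.shape)
    c=np.stack([(u-s["cx"])/s["fx"]*z,(v-s["cy"])/s["fy"]*z,z],-1)
    return (c-np.array(s["t"]))@np.array(s["R"])   # R^T (c-t)
def plane(s,u,v,h):
    R=np.array(s["R"]);o=-R.T@np.array(s["t"])
    d=R.T@np.array([(u-s["cx"])/s["fx"],(v-s["cy"])/s["fy"],1]); return o+d*(h-o[2])/d[2]
E
python3 - <<'E'
from h import *
import pickle
for n in("top","side"):
    s=r.snapshot(n); pickle.dump({k:s[k] for k in s},open(f"{n}0.pkl","wb"))
    cv2.imwrite(f"pics/{n}0.png",s["color"][...,::-1])
    z=s["z_map"]; print(n,s["R"],s["t"],s["fx"],(z>0).mean())
print(r.state()["t"])
E
```

```text
pics
top [[ 0.01537196 -0.99986549  0.00571867]
 [-0.99267433 -0.01594639 -0.11976388]
 [ 0.11983897 -0.00383577 -0.99278593]] [-0.00703947  0.54194269  0.79485136] 388.0356138493525 0.9959608843537415
side [[ 0.94819789 -0.31694342  0.02162476]
 [-0.16796735 -0.55795638 -0.81269407]
 [ 0.26964371  0.76696255 -0.58228921]] [-0.50782221  0.17204262  0.56049483] 422.3822979832219 0.996016156462585
0.1
```

View pics/top0.png

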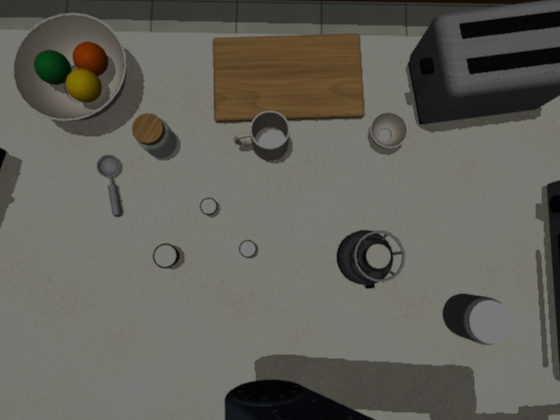

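View pics/side0.png

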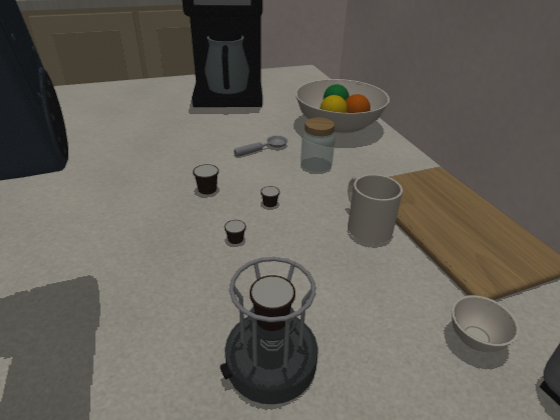

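The top view shows the large pod's lid at about (166,256), the small capsules at (209,206) and (248,249), and the dispenser ring at about (379,255). In the side view the pod's lid is at (206,171), the ring at (273,289), and the inner lid at (272,294).

```bash
cat > m.py <<'E'
from h import *
import pickle
def rays(s,u,v):
    R=np.array(s["R"]);d=R.T@np.array([(u-s["cx"])/s["fx"],(v-s["cy"])/s["fy"],1]);return -R.T@np.array(s["t"]),d/np.linalg.norm(d)
def tri(a,b):
    A=0;B=0
    for o,d in(a,b):
        P=np.eye(3)-np.outer(d,d);A=A+P;B=B+P@o
    X=np.linalg.solve(A,B);return X,[np.linalg.norm(np.cross(X-o,d)) for o,d in(a,b)]
def blob(s,u,v,w):  # bright lid blob near u,v -> ellipse
    g=cv2.cvtColor(s["color"],cv2.COLOR_RGB2GRAY);roi=g[v-w:v+w,u-w:u+w]
    m=(cv2.floodFill(roi.copy(),None,(w,w),255,12,12,cv2.FLOODFILL_FIXED_RANGE|(255<<8)|cv2.FLOODFILL_MASK_ONLY)[2][1:-1,1:-1]>0).astype(np.uint8)
    c=max(cv2.findContours(m,cv2.RETR_EXTERNAL,cv2.CHAIN_APPROX_NONE)[0],key=cv2.contourArea)
    e=cv2.fitEllipse(cv2.convexHull(c));return e[0][0]+u-w,e[0][1]+v-w,e[1]
if __name__=="__main__":
    T,S=[pickle.load(open(f"{n}0.pkl","rb")) for n in("top","side")]
    for n,pt,ps in(("pod",(166,256),(206,171)),("inner",(379,257),(272,294)),("capA",(209,206),(270,190)),("capB",(248,249),(235,226))):
        bt,bs=blob(T,*pt,18),blob(S,*ps,25)
        X,e=tri(rays(T,*bt[:2]),rays(S,*bs[:2]));print(n,X.round(4),np.round(e,4),np.round(bt,1) if 0 else bt,bs)
    for n,s in(("top",T),("side",S)):
        P=cloud(s)
        for nm,(x,y),lo,hi,rad in(("pod",(X*0)[:2],0,0,0),):pass
        d=tri(rays(T,379,255),rays(S,273,289))[0]
        q=P[(np.linalg.norm(P[...,:2]-d[:2],axis=-1)<.065)&(P[...,2]>.128)&(P[...,2]<.15)]
        rr=np.linalg.norm(q[:,:2]-d[:2],axis=1);q=q[rr>.036]
        A=np.c_[2*q[:,:2],np.ones(len(q))];k=np.linalg.lstsq(A,(q[:,:2]**2).sum(1),rcond=None)[0]
        print(n,"ring tri",d.round(4),"fit",k[:2].round(4),"r",np.sqrt(k[2]+k[0]**2+k[1]**2).round(4),"ztop",np.percentile(q[:,2],[50,90]).round(4),len(q))
        b=P[(np.linalg.norm(P[...,:2]-d[:2],axis=-1)<.08)&(P[...,2]>.034)&(P[...,2]<.043)]
        print(" base bbox",b.min(0).round(3),b.max(0).round(3))
    for n,s,p in(("top",T,(166,256)),("side",S,(206,171))):print(n,"pod depth pt",cloud(s)[p[1],p[0]].round(4))
E
python3 m.py
```

```text
pod [0.4584 0.2306 0.0465] [0.0003 0.0003] (164.77728843688965, 255.3847198486328, (20.012540817260742, 20.663129806518555)) (205.28919219970703, 170.42981338500977, (10.952926635742188, 21.37126350402832))
inner [ 0.4618 -0.1886  0.1307] [0.0004 0.0004] (378.00208282470703, 255.890474319458, (22.543001174926758, 23.226133346557617)) (272.00294494628906, 291.67362213134766, (29.968393325805664, 39.818450927734375))
capA [0.5658 0.1474 0.0309] [0.0004 0.0004] (208.17005729675293, 205.78486442565918, (13.839043617248535, 13.965624809265137)) (269.75422286987305, 190.77037239074707, (8.780838966369629, 15.139813423156738))
capB [0.4762 0.0615 0.0306] [0.0004 0.0004] (247.2694034576416, 248.31425285339355, (13.675437927246094, 14.059226989746094)) (234.57718086242676, 225.94933128356934, (11.036446571350098, 17.5045166015625))
top ring tri [ 0.4631 -0.1892  0.1352] fit [ 0.4636 -0.1891] r 0.0443 ztop [0.1384 0.1399] 450
 base bbox [ 0.408 -0.244  0.034] [ 0.519 -0.136  0.043]
side ring tri [ 0.4631 -0.1892  0.1352] fit [ 0.4622 -0.1882] r 0.0442 ztop [0.1384 0.1396] 1156
 base bbox [ 0.407 -0.242  0.034] [ 0.517 -0.137  0.043]
top pod depth pt [0.4575 0.2285 0.0446]
side pod depth pt [0.4594 0.2312 0.0447]
```

The measured heights agree with the text: pod lid 44.6 mm (46.5 mm by triangulation), ring 139 mm, inner lid about 130 mm. Now the pick.

```bash
python3 - <<'E'
from h import *
s=r.state();print(s["orientation"],s["gripper_width"])
cand=[]
for yaw in np.arange(-np.pi,np.pi,np.pi/12):
    qs=[r.solve_ik(p,[np.pi,0,yaw]) for p in([.4585,.2305,.017],[.463,-.189,.25])]
    if all(q is not None for q in qs): cand.append((max(abs(qs[0][5]),abs(qs[1][5])),yaw))
c=min(cand);print(c);O=[np.pi,0,c[1]];open("yaw","w").write(str(c[1]))
r.movep([.4585,.2305,.13],O)
print(r.state()["t"])
r.line_to([.4585,.2305,.018],max_speed=.1)
print(r.state()["force"])
r.set_gripper(.03,30)
s=r.state();print(s["t"],s["gripper_width"],s["grip_force"],s["force"],s["eef_pos"])
if s["gripper_width"]>.045:
    r.line_to([.4585,.2305,.25],max_speed=.15)
    s=r.state();print(s["t"],s["gripper_width"],s["grip_force"],s["force"])
    S=r.snapshot("side");cv2.imwrite("pics/side1.png",S["color"][...,::-1])
E
```

```text
[-3.13967575e+00 -3.36401889e-04  2.22773888e-01] 0.08563922076393525
(np.float64(0.5096036421277326), np.float64(1.3089969389957492))
3.2667
[ 0.14265208  0.26504932 -0.23095334]
4.975 0.04928695573050621 30.17959624528885 [-2.61284307e-01 -3.37845129e-03  4.62575552e+00] [0.45882408 0.23059585 0.01876263]
6.675 0.04875578376211917 31.013599634170532 [-0.43832029  0.98419111 -0.96827943]
```

View pics/side1.png

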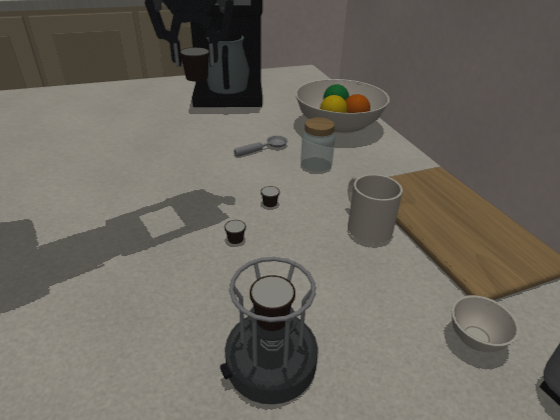

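The pod is held upright at about (196,64), with its foot clear. I carry it above the dispenser and measure it there before lowering.

```bash
python3 - <<'E'
from h import *
O=[np.pi,0,float(open("yaw").read())]
r.movep([.463,-.189,.19],O)
s=r.state();print(s["t"],s["eef_pos"],s["gripper_width"],s["grip_force"],s["force"])
S=r.snapshot("side");cv2.imwrite("pics/side2.png",cv2.resize(S["color"][100:380,130:430,::-1],None,fx=2,fy=2))
P=cloud(S);c=S["color"].astype(int)
m=(np.linalg.norm(P[...,:2]-[.463,-.189],axis=-1)<.03)&(P[...,2]>.16)&(P[...,2]<.225)&(c[...,0]>c[...,2]+8)
q=P[m];print(m.sum(),q.min(0).round(4),q.max(0).round(4))
for z in np.arange(.165,.225,.006):
    k=q[abs(q[:,2]-z)<.003]
    if len(k)>8:
        a=np.linalg.lstsq(np.c_[2*k[:,:2],np.ones(len(k))],(k[:,:2]**2).sum(1),rcond=None)[0];print(z.round(3),len(k),a[:2].round(4),np.sqrt(a[2]+a[0]**2+a[1]**2).round(4))
E
```

```text
8.2917 [ 0.46322413 -0.18815921  0.19010874] 0.04905711582939267 31.014915704727173 [ 0.04905182  0.43036162 -0.86997348]
1246 [ 0.437  -0.2111  0.1705] [ 0.4894 -0.1599  0.219 ]
0.171 49 [ 0.4639 -0.1861] 0.0179
0.177 123 [ 0.4642 -0.1853] 0.0191
0.183 131 [ 0.4643 -0.1853] 0.0199
0.189 137 [ 0.4643 -0.1853] 0.0205
0.195 159 [ 0.4641 -0.1851] 0.0213
0.201 168 [ 0.4639 -0.1845] 0.0226
0.207 150 [ 0.4639 -0.1844] 0.0234
0.213 292 [ 0.4639 -0.1855] 0.0246
0.219 37 [ 0.4633 -0.1861] 0.0244
```

View pics/side2.png

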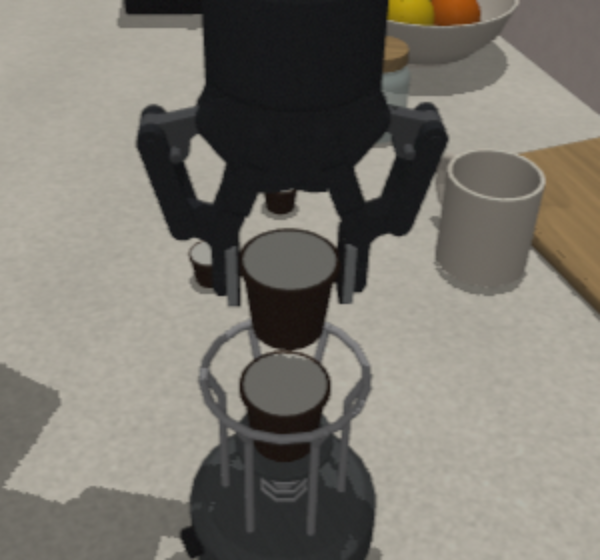

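The picture shows the pod upright in the grip, just above and nearly coaxial with the inner pod (285,385). It sits about 2.5 mm off in y, and its foot is about 20.5 mm below the TCP. I correct the offset, lower to contact and release.

```bash
python3 - <<'E'
from h import *
xy=[.4618,-.1912]
r.line_to(xy+[.157],max_speed=.08)
f0=r.state()["force"][2];z=.157
while z>.143:
    z-=.001;r.line_to(xy+[z],max_speed=.03);f=r.state()["force"][2]-f0
    if f>1.5:break
s=r.state();print(s["t"],z,f,s["eef_pos"])
r.set_gripper(.075)
r.line_to(xy+[.25],max_speed=.15)
print(r.state()["t"])
S=r.snapshot("side");cv2.imwrite("pics/side3.png",cv2.resize(S["color"][100:380,130:430,::-1],None,fx=2,fy=2))
P=cloud(S);c=S["color"].astype(int)
m=(np.linalg.norm(P[...,:2]-[.463,-.189],axis=-1)<.035)&(P[...,2]>.16)&(P[...,2]<.19)
q=P[m];l=q[(q[:,2]>.168)];a=np.linalg.lstsq(np.c_[l[:,:2],np.ones(len(l))],l[:,2],rcond=None)[0]
print(len(l),l.mean(0).round(4),l.min(0).round(4),l.max(0).round(4),"slope",a[:2].round(3))
E
```

```text
11.6583 0.146 2.5128049184029413 [ 0.46191565 -0.19131062  0.14616231]
12.875
1405 [ 0.4621 -0.1907  0.1717] [ 0.4374 -0.2147  0.1682] [ 0.4884 -0.1625  0.1743] slope [0.002 0.015]
```

View pics/side3.png

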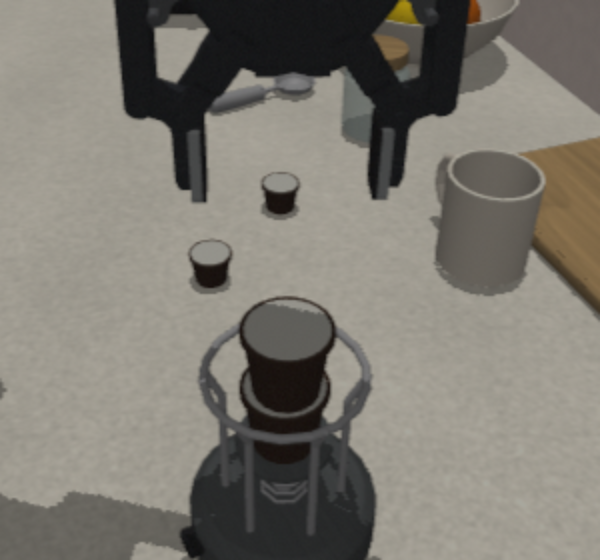

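The pod stands upright on the pile, its lid level at z ≈ 0.172 and centred at (288,330). Next I push it down with the fingers shut.

```bash
python3 - <<'E'
from h import *
xy=[.4625,-.1895]
r.set_gripper(0.0,20)
r.line_to(xy+[.18],max_speed=.12)
f0=r.state()["force"][2];z=.18;log=[]
while z>.1345:
    z-=.0025;r.line_to(xy+[z],max_speed=.03);s=r.state();f=s["force"][2]-f0;log.append((round(s["eef_pos"][2],4),round(f,1)))
    if f>16:break
print(log,s["t"])
r.line_to(xy+[.25],max_speed=.15)
print(r.state()["t"])
S=r.snapshot("side");cv2.imwrite("pics/side4.png",cv2.resize(S["color"][100:380,130:430,::-1],None,fx=2,fy=2))
P=cloud(S)
m=(np.linalg.norm(P[...,:2]-[.463,-.189],axis=-1)<.026)&(P[...,2]>.12)&(P[...,2]<.16)
l=P[m];l=l[abs(l[:,2]-np.median(l[:,2]))<.006];a=np.linalg.lstsq(np.c_[l[:,:2],np.ones(len(l))],l[:,2],rcond=None)[0]
print(len(l),l.mean(0).round(4),l.min(0).round(4),l.max(0).round(4),"slope",a[:2].round(3))
E
```

```text
[(np.float64(0.178), np.float64(0.5)), (np.float64(0.175), np.float64(-0.5)), (np.float64(0.1723), np.float64(0.4)), (np.float64(0.1699), np.float64(0.2)), (np.float64(0.1675), np.float64(2.4)), (np.float64(0.1649), np.float64(1.9)), (np.float64(0.1623), np.float64(2.5)), (np.float64(0.1598), np.float64(3.0)), (np.float64(0.1573), np.float64(2.5)), (np.float64(0.1549), np.float64(2.9)), (np.float64(0.1524), np.float64(2.9)), (np.float64(0.1499), np.float64(3.0)), (np.float64(0.1474), np.float64(2.2)), (np.float64(0.1449), np.float64(3.3)), (np.float64(0.1424), np.float64(2.9)), (np.float64(0.14), np.float64(3.3)), (np.float64(0.1375), np.float64(4.9)), (np.float64(0.135), np.float64(4.3)), (np.float64(0.133), np.float64(8.1))] 19.1083
20.0417
1345 [ 0.4622 -0.1907  0.1333] [ 0.4375 -0.2141  0.1274] [ 0.488  -0.1636  0.1357] slope [0.003 0.017]
```

View pics/side4.png

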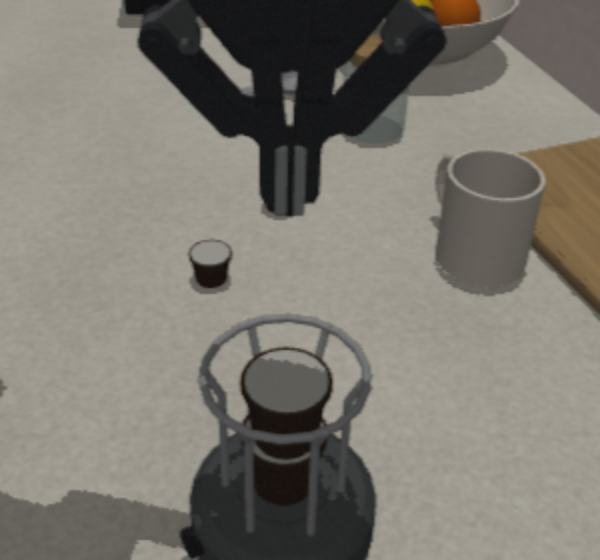

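The pod is upright and centred (288,383), with its lid at z ≈ 0.133, about 6 mm below the ring's top, and the gripper is clear of it.

```bash
python3 -c "
from rig import r
print(r.finish_job())"
```

```text
the job is handed in; nothing more can be done
None
```

Job handed in at about 20 s: the large pod stands upright in the dispenser on top of the other pod, lid about 6 mm below the ring's top and gripper clear; the judge's verdict was not shown.

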